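Hang the mallet in its ring and tally it in

TASK

Put the wooden mallet away: take it from the sloping cradle and drop it handle-first down through the empty ring, until its head sits squarely on the ring, and let go. Then count it in on the tally counter: swing the lever by its red knob all the way to its stop and release it so that it springs back. Leave the black rubber mallet, the snips, the marker and the aluminium sheet where they are.

Things in the scene. Friction and masses are not known exactly. Their poses are not given: they have to be found in the camera images.
- wood_mallet: dark wooden mallet: block head 90 (x) x 46 (y) x 50 (z) mm, red ends; pale round handle 24 mm thick, 110 mm long, its last 12 mm tapering to 14. 0.2 to 0.45 kg, balanced at the head. Origin: on the handle axis at the head's underside; z: along the handle axis into the head (up when hung). Starts in the cradle, head up, z leaning 35 degrees; its flat y sides are free and upright to grip
- mallet_head (a point): centre of the wooden mallet's block head, 25 mm from the mallet's origin along its z; same axes
- cradle: fixed wooden sloping rest, base 150 x 110 x 16 mm, origin at the base's underside centre. An open U channel, 44 mm wide (y), leans 35 degrees from vertical, its upper end towards -x; the handle lies in it (85 mm deep) and the head rests on its upper end, 130 mm above the bench. The mallet comes out drawn along its handle axis
- stand_free_ring (a point): centre of the upper rim of the EMPTY steel ring, 124 mm above the bench, z up. Ring 52 mm outside, 34 mm inside diameter, 12 mm thick; held by a blue post (14 x 22 mm, no higher than the ring) 60 mm away along +x, on a fixed blue base 115 x 90 x 10 mm. The space under the ring is open down to the base
- stand_used_ring (a point): the same point of the other, identical stand, whose ring is already taken by the black rubber mallet
- rubber_mallet: black rubber mallet hanging in the other ring, to be left alone: level cylindrical head 54 mm in diameter, 90 mm long, top 60 mm above the ring. Origin on its handle axis at the ring's rim
- lever_knob (a point): centre of the top of the red upright round knob (18 mm in diameter) at the end of the tally counter's lever, 145 mm above the bench; it stands on the steel lever arm, whose upper face is 90 mm above the bench
- lever_hinge (a point): point on the lever's upright hinge axis, 78 mm above the bench, on the fixed grey tally counter (housing 100 x 110 x 72 mm high centred under it, white number drums front and back). The knob is 85 mm from this axis. Axes are the housing's; its front faces its -x
- lever (a joint): lever angle, rad: 0 at rest, growing as the knob swings anticlockwise seen from above, to a hard stop at 1.0. It starts 0.5 rad to the housing's +y side of straight ahead (-x) and ends 0.5 rad to the -y side. A spring returns it: 0.9 N at the knob at rest, 3.8 N at the stop
- snips: bystander: tin snips with orange handles, lying flat, 175 x 75 x 18 mm; origin at its underside
- marker: bystander: green marker pen, lying, 135 x 12 x 14 mm; origin at its underside
- sheet: bystander: L-shaped aluminium sheet offcut lying flat, 125 x 130 x 3 mm; origin at its underside
Things that resemble listed ones, but are neither listed nor needed, are in the scene too. Leave any green look-alike of the part that bears stand_free_ring alone.

How it is judged:
On the way, in this order (a step that is already met when the one before it is completed fails the run):
1. the wooden mallet hangs upright in the empty ring, its head down on the ring, let go (horizontal distance between wood_mallet and stand_free_ring below 0.01 m and z of wood_mallet in the frame of stand_free_ring between -0.004 and 0.005 m and angle between wood_mallet's own z axis and vertical below 0.12 rad and contact force between the fingers and wood_mallet below 0.1 N), for 0.2 s.
2. then the tally lever is swung to its stop (value of joint lever above 0.93 rad), for 0.05 s.
At the end, for the whole second after the job is handed in: the wooden mallet hangs handle-down in the formerly empty ring, its axis within 10 mm of the ring's, the head's underside within 5 mm above (4 mm below) the rim, upright within 0.12 rad, released and at rest; the lever has sprung back to within 0.06 rad of rest (all of step 1 and linear speed of wood_mallet below 0.02 m/s and value of joint lever below 0.06 rad); the robot touches nothing.
It fails at once if the rubber mallet is moved by more than 30 mm (distance of rubber_mallet from where it was at the start of the episode above 0.03 m).
It fails at once if the snips, the marker or the aluminium sheet is moved by more than 40 mm (distance of any of snips, marker, sheet from where it was at the start of the episode above 0.04 m).
It also fails if it takes over 66 s, if anything falls off the work surface, if the arm or the gripper's body presses on something with over 40 N, if the wrist force passes 120 N, or if a joint passes its speed limit or range.

ROBOT

A 6-joint arm with a two-finger parallel gripper is mounted at the origin on the work surface. World frame = base frame: x ahead of the robot, y to its left, z up, the work surface at z = 0. Lengths are in m, angles in rad, forces in N, time in s.
With the tool pointing down it reaches from about 0.35 to 0.975 m from the base axis. Payload 4.9 kg.
Tool frame: the origin (TCP) lies at the very end of the fingers, on their centre line; the grasp point (between the pads) lies 19 mm behind it; x points along the fingers, y is the direction in which the jaws open and shut, and the axes are right-handed (so a half turn about x gives the same grasp; the last joint's range is limited). The gripper opens to 85 mm and grips with 20 to 120 N. Pads are 22 mm wide; open, the fingers measure 114 mm over their backs; the gripper's body (76 mm by 85 mm) begins 54 mm behind the grasp point. The pads swing forward as they close: fully open they stand 13 mm farther back than shut.
Start: joints at [-1.41, 0.053, 1.613, -0, 1.476, -0.119], TCP at [0.173, -0.601, 0.231] pointing down, gripper open.
Joint ranges: [-3.01, 3.01], [-1.01, 2.22], [0.06, 2.58], [-1.02, 4.17], [0.09, 2.62], [-3.14, 3.14]. Speed limits (rad/s): [2.57, 2.57, 3.14, 3.14, 3.14, 3.14].

INTERFACE

Orientations are given as a rotation vector (axis times angle).
In Python, from station import ctrl gives the robot as it stands. The module is installed in compiled form; this text tells all that it offers.
- The arm moves only by the shell command python3 -m handwheel 'ROWS' [FORCE]. ROWS is JSON, one flat list of numbers, 7 for each row, row after row: the opening, from 0 (shut) to 1 (fully open), then the shift along the tool's x, y, z in m, then the turn, a rotation vector about the tool's x, y, z in degrees. A call has 1 to 12 rows; each row is the pose to reach, as a shift and turn from the pose commanded when the call began, along the tool's axes at that moment; what a row does not reach only later rows make up. A row lasts 1/12 s, in which the tool goes at most 41.7 mm and 7.16 degrees, less where a joint would pass 70% of its speed; a pose out of reach is approached as far as the arm can. A call with a gripper value outside its range is refused whole. The fingers move at their own pace and stop on an object; FORCE is the grip in N (left out, the last holds). Time passes only in rows, so rows that repeat a pose let the fingers close. It gives the time, the measured TCP pose, the force and the opening at its end, in the units of the state.
- ctrl.get_obs(): the state, without advancing time (a new reading comes with each control period).
- ctrl.get_image(name): name is "scene" or "side" or "wrist"; returns (picture, depth): 384x512x3 uint8, blue, green, red; 384x512 float32, m along the optical axis (not along the pixel's ray), 0 where there is no reading.
- ctrl.camera_params(name): a dict with "fov_y" (degrees; the focal length in pixels is half the picture's height over the tangent of half this angle, whatever the lens; pixels are square), "cx", "cy" (the principal point, pixels), "R" (3x3) and "t" (3): a world point X has camera coordinates R X + t; the wrist camera has in their place "hand_eye" (4x4, takes a point from camera to tool coordinates, whose origin is the TCP and whose axes are the tool frame's). Camera axes: x right, y down, z forward; pixel columns grow to the right and rows downward; lengths in m; the calibration is good to about 2 mm. A picture is of the moment at which its call begins: read the wrist's pose just before it. camera_params takes no time and is no camera call.
- ctrl.finish_job(): hands the job in, once; it reports no verdict.
The state is a dict: "t": time; "q": joint angles; "dq": joint speeds; "effort": joint torques, N m; "tool_pos": TCP position; "tool_rot": TCP orientation; "contact_force": force on the tool from outside, world axes, zero at the start; "wrist_torque": the same for the moment, N m; "opening": finger opening in m.
Only numpy, scipy, OpenCV 4.12 (cv2) and the standard library are available. Lean on these libraries where they do the work, as an engineer would, in place of code of your own. Each camera call takes 0.05 s, during which the arm holds its last target.

## Working session

There is one attempt and no reset: what is moved stays moved. The work goes in short steps, Python scripts to look and compute and a shell command to move; the robot and the scene stay as the last step left them, time stands still between calls to the robot, and variables do not carry over. Pictures are saved under pics/ and viewed, and the job is handed in when it is done.

```bash
mkdir -p pics; ls; cat > h.py <<'E'
import numpy as np, cv2
from station import ctrl
from scipy.spatial.transform import Rotation as Rn
def save(name,fn):
    o=ctrl.get_obs(); im,d=ctrl.get_image(name); cv2.imwrite(f'pics/{fn}.png',im); np.savez(f'pics/{fn}.npz',im=im,d=d,pos=o['tool_pos'],rot=o['tool_rot']); return im,d,o
def load(fn):
    z=np.load(f'pics/{fn}.npz'); return z['im'],z['d'],z['pos'],z['rot']
def K(name,shape=(384,512)):
    p=ctrl.camera_params(name); f=shape[0]/2/np.tan(np.radians(p['fov_y'])/2); return f,p
def cloud(name,d,pos=None,rot=None):
    f,p=K(name); v,u=np.mgrid[0:d.shape[0],0:d.shape[1]]
    c=np.stack([(u-p['cx'])/f*d,(v-p['cy'])/f*d,d],-1)
    if name=='wrist':
        H=np.array(p['hand_eye']); R=Rn.from_rotvec(rot).as_matrix()
        return (c@H[:3,:3].T+H[:3,3])@R.T+pos
    return (c-np.array(p['t']))@np.array(p['R'])
E
python3 - <<'E'
from h import *
for n in ['scene','side','wrist']:
    im,d,o=save(n,n+'0'); print(n,ctrl.camera_params(n),(d>0).mean(),d.min(),d.max())
print(ctrl.get_obs())
E
```

```text
pics
scene {'fov_y': 47.289010920516596, 'cx': 257.5376290289039, 'cy': 191.7804178683927, 'R': array([[ 5.81182626e-01,  8.13772984e-01,  5.34767890e-04],
       [ 5.13392347e-01, -3.66145932e-01, -7.76122062e-01],
       [-6.31391363e-01,  4.51343204e-01, -6.30582476e-01]]), 't': array([-0.20655382, -0.13711263,  1.64386807])} 0.9959767659505209 0.0 3.7936592
side {'fov_y': 48.956985015284886, 'cx': 252.2724254344067, 'cy': 193.7191749239311, 'R': array([[-0.71571494, -0.69837896, -0.00435315],
       [-0.50369994,  0.52050097, -0.68946726],
       [ 0.48377525, -0.49126934, -0.72430377]]), 't': array([0.2593084 , 0.30445891, 0.87508686])} 0.9956461588541666 0.0 3.3269317
wrist {'fov_y': 60.95670658100847, 'cx': 255.61748293922128, 'cy': 187.237114633476, 'hand_eye': array([[-1.16371928e-05, -2.56504281e-01,  9.66543095e-01,
        -1.43497924e-01],
       [ 9.99999704e-01,  7.40993131e-04,  2.08687125e-04,
         1.14424211e-03],
       [-7.69730935e-04,  9.66542811e-01,  2.56504197e-01,
        -6.48179777e-02],
       [ 0.00000000e+00,  0.00000000e+00,  0.00000000e+00,
         1.00000000e+00]])} 0.9958445231119791 0.0 1.3866631
{'t': 0.15, 'q': array([-1.40998383e+00,  5.32182260e-02,  1.61396333e+00, -7.68588672e-06,
        1.47601062e+00, -1.19011775e-01]), 'dq': array([-5.50327193e-04, -2.09893336e-03, -5.27338574e-03, -1.27333389e-03,
        8.59339152e-04, -1.57470891e-05]), 'effort': array([ 6.77841399e-04, -3.94239306e+01, -3.70721805e+01, -1.25176070e-04,
        4.64370401e-03,  7.55717451e-06]), 'tool_pos': array([ 0.17253012, -0.60021252,  0.23034649]), 'tool_rot': array([ 2.07215135,  0.29350572, -2.07223731]), 'contact_force': array([-0.47289456,  0.686845  ,  0.69998894]), 'wrist_torque': array([ 0.0372035 , -0.04880221, -0.04351016]), 'opening': 0.08521426509678022}
```

View pics/scene0.png

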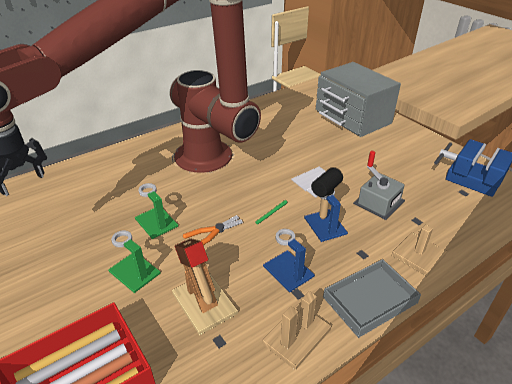

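View pics/side0.png

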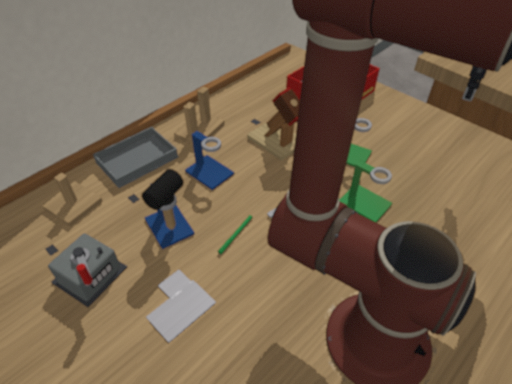

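View pics/wrist0.png

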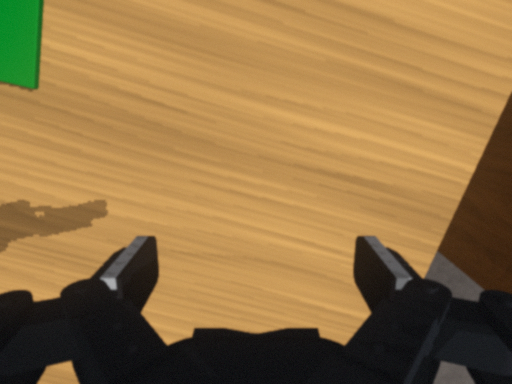

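Scene: wooden mallet in its cradle at about (195,255), empty blue-stand ring at (286,237), rubber mallet at (326,182), lever knob at (372,158). The two green ring stands at (122,238) and (148,190) are look-alikes.

```bash
python3 - <<'E'
from h import *
im,d,_,_=load('scene0'); P=cloud('scene',d)
hsv=cv2.cvtColor(im,cv2.COLOR_BGR2HSV)
def box(u0,u1,v0,v1):
    m=np.zeros(d.shape,bool); m[v0:v1,u0:u1]=True; return m
H,S,V=[hsv[...,i].astype(int) for i in range(3)]
blue=(H>100)&(H<125)&(S>120)
def rep(n,m):
    q=P[m]; print(n,m.sum(),'med',np.median(q,0).round(4),'min',q.min(0).round(3),'max',q.max(0).round(3)) if m.sum() else print(n,0)
rep('freeblue',blue&box(260,316,230,292))
rep('freebase',blue&box(260,316,230,292)&(P[...,2]<0.02))
rep('usedblue',blue&box(300,350,190,245))
m=box(272,302,226,248)&(abs(P[...,2]-.121)<.012)&(S<70); rep('ring',m)
(c,r)=cv2.minEnclosingCircle(P[m][:,:2].astype(np.float32)); print(c,r)
red=((H<8)|(H>172))&(S>150)
rep('knob',red&box(360,380,145,172))
m=red&box(172,210,235,270); rep('head',m)
gray=box(355,405,160,220)&(abs(P[...,2]-.072)<.006); rep('housetop',gray)
print(cv2.minAreaRect((P[gray][:,:2]*1000).astype(np.float32)))
# blue bases rect
for b in [box(260,316,230,292),box(300,350,190,245)]:
    m=blue&b&(abs(P[...,2]-.01)<.006); print(cv2.minAreaRect((P[m][:,:2]*1000).astype(np.float32)))
    m=blue&b&(P[...,2]>.03); rep('post',m)
wood=box(165,245,270,335)&(abs(P[...,2]-.016)<.006)
rep('cradlebase',wood);print(cv2.minAreaRect((P[wood][:,:2]*1000).astype(np.float32)))
cv2.imwrite('pics/crop0.png',cv2.resize(im[220:340,150:320],None,fx=4,fy=4,interpolation=cv2.INTER_CUBIC))
E
```

```text
freeblue 1307 med [ 0.6493 -0.0987  0.0112] min [ 0.551 -0.624  0.   ] max [1.228 0.07  0.93 ]
freebase 939 med [ 0.6277 -0.1009  0.0102] min [ 0.551 -0.139  0.   ] max [0.687 0.07  0.02 ]
usedblue 904 med [0.583  0.0996 0.0115] min [ 0.488 -0.624  0.002] max [1.228 0.166 0.93 ]
ring 184 med [ 0.6075 -0.0946  0.123 ] min [ 0.583 -0.119  0.112] max [ 0.643 -0.067  0.127]
(0.6133483052253723, -0.09020646661520004) 0.03092879243195057
knob 85 med [0.4923 0.3516 0.1222] min [ 0.381  0.345 -0.001] max [0.499 0.516 0.146]
head 420 med [ 0.5751 -0.3348  0.1756] min [ 0.461 -0.624 -0.001] max [ 1.228 -0.251  0.93 ]
housetop 563 med [0.583  0.3177 0.072 ] min [0.52  0.27  0.066] max [0.629 0.397 0.078]
((569.86865234375, 332.38427734375), (100.70271301269531, 112.93630981445312), 13.114986419677734)
((621.9486083984375, -31.802230834960938), (118.20556640625, 218.30111694335938), 6.543458938598633)
post 349 med [ 0.671  -0.0953  0.103 ] min [ 0.632 -0.624  0.03 ] max [ 1.228 -0.078  0.93 ]
((553.0681762695312, 112.38006591796875), (90.3258056640625, 115.82076263427734), 75.60758972167969)
post 292 med [0.5938 0.1004 0.0967] min [ 0.554 -0.624  0.03 ] max [1.228 0.12  0.93 ]
cradlebase 1484 med [ 0.6174 -0.3531  0.0161] min [ 0.508 -0.39   0.01 ] max [ 0.664 -0.276  0.022]
((586.2249755859375, -333.07232666015625), (110.87599182128906, 153.58766174316406), 88.13379669189453)
```

```bash
python3 - <<'E'
from h import *
im=load('scene0')[0]; cv2.imwrite('pics/crop0b.png',cv2.resize(im[130:250,290:460],None,fx=4,fy=4,interpolation=cv2.INTER_CUBIC))
E
```

```text
(no output)
```

View pics/crop0.png

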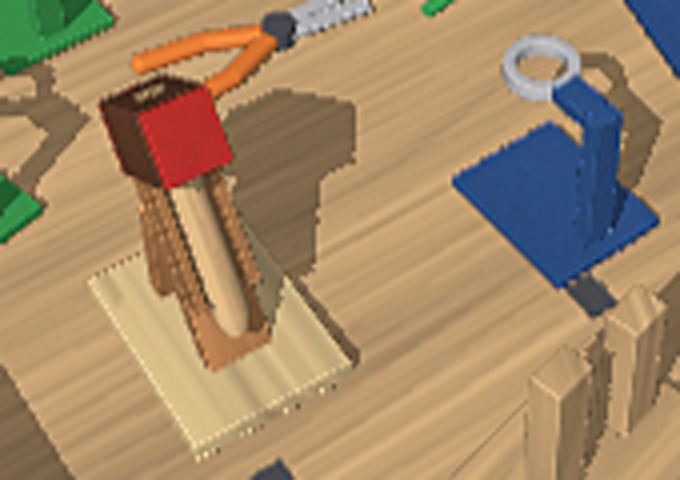

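View pics/crop0b.png

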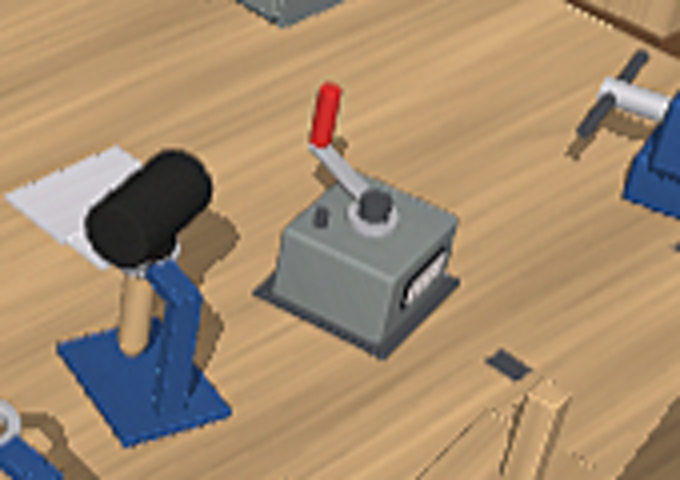

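```bash
python3 - <<'E'
from h import *
from scipy.optimize import least_squares
im,d,_,_=load('scene0'); P=cloud('scene',d)
hsv=cv2.cvtColor(im,cv2.COLOR_BGR2HSV);H,S,V=[hsv[...,i].astype(int) for i in range(3)]
def box(u0,u1,v0,v1):
    m=np.zeros(d.shape,bool); m[v0:v1,u0:u1]=True; return m
m=box(272,302,226,248)&(abs(P[...,2]-.124)<.004)&(S<70)&(P[...,0]<.637)
q=P[m]; 
r=least_squares(lambda c:np.hypot(q[:,0]-c[0],q[:,1]-c[1])-.0215,[.61,-.094],loss='soft_l1',f_scale=.003); print('ring',r.x,m.sum(),np.median(q[:,2]))
# cast: mask ellipse outer centroid onto plane .124
# knob
red=((H<8)|(H>172))&(S>150)&box(360,380,145,172)&(P[...,2]>.085)&(P[...,2]<.15)
q=P[red]; print('knob',red.sum(),np.median(q,0),q[:,2].max(), np.percentile(q,[5,95],axis=0))
# head: points with z>0.125, in region
hm=box(170,212,235,270)&(P[...,2]>.12)&(P[...,2]<.25)&(P[...,0]<.65)&(P[...,1]<-.2)
Hd=hm; redm=hm&((H<8)|(H>172))&(S>190)&(V>120); dk=hm&~redm
def plane(q):
    c=np.median(q,0)
    for _ in range(5):
        k=abs((q-c)@np.linalg.svd(q-c,full_matrices=False)[2][2])<.004; q=q[k]; c=q.mean(0)
    n=np.linalg.svd(q-c,full_matrices=False)[2][2]; return c,n,len(q)
rm=cv2.erode(redm.astype(np.uint8),np.ones((3,3)))>0
print('redface',plane(P[rm]))
cv2.imwrite('pics/m.png',cv2.resize((redm*255).astype(np.uint8)[220:340,150:320],None,fx=3,fy=3))
# pts dark
q=P[dk]; print(dk.sum(),q.min(0),q.max(0))
e=P[redm]; print('red ext',e.min(0),e.max(0))
E
```

```text
ring [ 0.6083992  -0.09330327] 136 0.12377618090175235
knob 84 [0.49237637 0.35156911 0.12265524] 0.1460399394058551 [[0.48419859 0.34692329 0.09404929]
 [0.49709351 0.36019234 0.14473289]]
redface (array([ 0.57710192, -0.33369191,  0.17659389]), array([ 0.82655816, -0.018674  ,  0.56254145]), 258)
383 [ 0.49009041 -0.35668181  0.12013057] [ 0.59320271 -0.30918105  0.19578017]
red ext [ 0.56113175 -0.35537669  0.15716756] [ 0.59099286 -0.31125508  0.19823224]
```

```bash
cat >> h.py <<'E'
def delta(tp,tR,o=None,base=None):
    """shift/turn in current tool axes to reach world pose"""
    o=o or ctrl.get_obs(); p0,R0=o['tool_pos'],Rn.from_rotvec(o['tool_rot']).as_matrix()
    s=R0.T@(np.array(tp)-p0); w=Rn.from_matrix(R0.T@tR).as_rotvec(degrees=True)
    return np.round(s,4),np.round(w,2)
def tilt(yaw,pitch,flip=1):
    """tool x leaning pitch deg from down towards heading yaw; y = flip*lateral"""
    a,b=np.radians(yaw),np.radians(pitch)
    x=np.array([np.sin(b)*np.cos(a),np.sin(b)*np.sin(a),-np.cos(b)]); y=flip*np.array([-np.sin(a),np.cos(a),0])
    return np.stack([x,y,np.cross(x,y)],1)
E
python3 - <<'E'
from h import *
o=ctrl.get_obs(); print(Rn.from_rotvec(o['tool_rot']).as_matrix().round(3))
im,d,_,_=load('scene0'); P=cloud('scene',d)
print('green rings',P[234,115],P[234,129],P[186,143])
org=np.array([.554,-.3325,.131])
for f in (1,-1):
    R=tilt(-1.5,35,f)
    for k in (.13,):
        tp=org+R[:,0]*(-.008-k); print(f,tp,delta(tp,R))
E
```

```text
[[-0.     0.276 -0.961]
 [ 0.002 -0.961 -0.276]
 [-1.    -0.002 -0.   ]]
green rings [ 0.34684235 -0.45070736  0.12354507] [ 0.37238551 -0.42202048  0.12762136] [ 0.19908928 -0.30662493  0.12181336]
1 [ 0.47487358 -0.330428    0.24404298] (array([-0.0134, -0.1758, -0.3651]), array([-155.58,   -7.69,   49.06]))
-1 [ 0.47487358 -0.330428    0.24404298] (array([-0.0134, -0.1758, -0.3651]), array([16.95, 34.73,  5.44]))
```

```bash
python3 -m handwheel '[1,-0.03,0,0,0,0,0, 1,-0.03,-0.176,-0.365,17,34.7,5.4, 1,-0.03,-0.176,-0.365,17,34.7,5.4, 1,-0.03,-0.176,-0.365,17,34.7,5.4, 1,-0.03,-0.176,-0.365,17,34.7,5.4, 1,-0.03,-0.176,-0.365,17,34.7,5.4, 1,-0.03,-0.176,-0.365,17,34.7,5.4, 1,-0.03,-0.176,-0.365,17,34.7,5.4, 1,-0.013,-0.176,-0.365,17,34.7,5.4, 1,-0.013,-0.176,-0.365,17,34.7,5.4, 1,-0.013,-0.176,-0.365,17,34.7,5.4, 1,-0.013,-0.176,-0.365,17,34.7,5.4]' 40
python3 - <<'E'
from h import *
im,d,o=save('wrist','w1'); save('scene','s1'); print(o['tool_pos'],Rn.from_rotvec(o['tool_rot']).as_matrix().round(3),o['q'],o['t'])
E
```

```text
t: 1.15
tool_pos: [0.4771, -0.3256, 0.2426]
tool_rot: [-2.776, 0.026, 1.447]
contact_force: [-0.1, -0.3, -0.5]
opening: 0.0852
[ 0.47712926 -0.32560582  0.24261453] [[ 0.573 -0.02  -0.82 ]
 [-0.009 -1.     0.018]
 [-0.82  -0.002 -0.573]] [-0.95930969 -0.35470374  2.04228845  0.5389911   1.12673737  0.47742105] 1.15
```

View pics/w1.png

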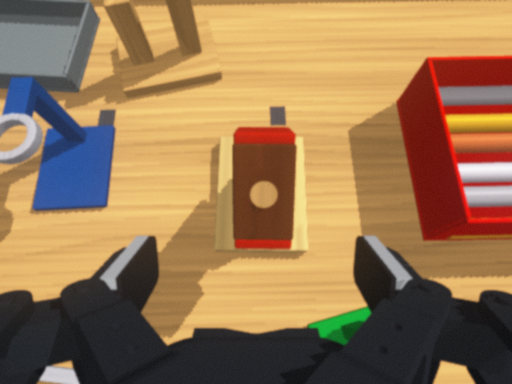

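View pics/s1.png

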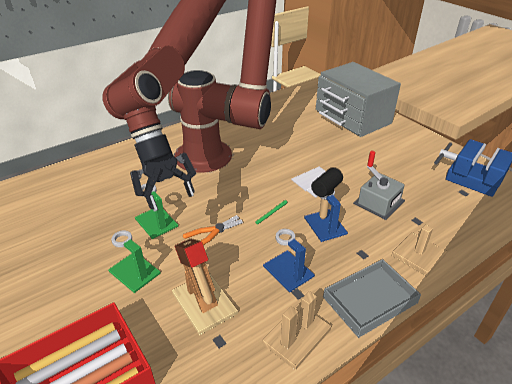

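Wrist view: head's top (dark) spans u 233–296, v 128–248, with the handle's end dot at (264,195), square to the fingers. The empty ring is at (15,138) on the left.

```bash
python3 - <<'E'
from h import *
from scipy.optimize import least_squares
im,d,pos,rot=load('w1'); P=cloud('wrist',d,pos,rot)
hsv=cv2.cvtColor(im,cv2.COLOR_BGR2HSV);H,S,V=[hsv[...,i].astype(int) for i in range(3)]
m=np.zeros(d.shape,bool); m[146:236,236:292]=True
q=P[m]; c=q.mean(0); n=np.linalg.svd(q-c,full_matrices=False)[2][2]; n*=np.sign(n[2]); print('top n',n,'res',np.std((q-c)@n))
mm=m&(V>140); k=np.argwhere(mm); k=k[(abs(k[:,0]-195)<20)&(abs(k[:,1]-264)<20)]; ctr=np.median(P[k[:,0],k[:,1]],0); print('dot',len(k),k.mean(0),ctr)
print('origin',ctr-n*.05, 'head',ctr-n*.025)
# long axis in image
hm=(P[...,2]>.145)&(P[...,2]<.23)&(P[...,0]>.45)&(P[...,0]<.64)&(abs(P[...,1]+.333)<.06); cc=max(cv2.findContours(hm.astype(np.uint8),0,2)[0],key=cv2.contourArea); print(cv2.minAreaRect(cc))
print(P[hm].min(0),P[hm].max(0))
m=(abs(P[...,2]-.124)<.006)&(S<70)&(P[...,0]>.57)&(P[...,0]<.65)&(P[...,1]>-.13); print('ring pts',m.sum(),P[m].mean(0)); q=P[m]
r=least_squares(lambda c:np.hypot(q[:,0]-c[0],q[:,1]-c[1])-.0215,[.61,-.094],loss='soft_l1',f_scale=.003); print(r.x)
o=ctrl.get_obs(); org=ctr-n*.05
R=tilt(-1.5,35,-1); tp=org-R[:,0]*.008; print(tp,delta(tp,R,o))
E
```

```text
top n [-0.05693345 -0.99704963  0.05148421] res 0.011772998406614485
dot 611 [194.01636661 263.34042553] [ 0.52561847 -0.33286867  0.1726383 ]
origin [ 0.52846514 -0.28301619  0.17006409] head [ 0.5270418  -0.30794243  0.17135119]
((264.0, 188.0), (122.0, 64.0), 90.0)
[ 0.49002091 -0.35673936  0.14502292] [ 0.58926192 -0.30958251  0.19684438]
ring pts 1077 [ 0.60568618 -0.10449477  0.12358444]
[ 0.60447715 -0.09633634]
[ 0.5238781  -0.28289607  0.1766173 ] (array([ 0.0821, -0.0475, -0.0005]), array([0.12, 0.06, 0.06]))
```

```bash
python3 - <<'E'
from h import *
o=ctrl.get_obs(); print(o['tool_pos'],o['dq'].round(4),o['t'])
org=np.array([.5544,-.3332,.1316]); R=tilt(-1.5,35,-1)
for k in (.06,.008): tp=org-R[:,0]*k; print(tp,delta(tp,R,o))
E
```

```text
[ 0.47531962 -0.32922799  0.24364918] [-0.0473  0.004  -0.0167  0.0011 -0.0003 -0.002 ] 1.25
[ 0.51999721 -0.33229913  0.18074912] (array([ 0.0772,  0.002 , -0.0007]), array([0.12, 0.06, 0.06]))
[ 0.54981296 -0.33307988  0.13815322] (array([ 0.1292,  0.002 , -0.0007]), array([0.12, 0.06, 0.06]))
```

```bash
python3 -m handwheel '[1,0.03,0.001,0,0,0,0, 1,0.06,0.001,0,0,0,0, 1,0.08,0.001,0,0,0,0, 1,0.1,0.001,0,0,0,0, 1,0.115,0.001,0,0,0,0, 1,0.129,0.001,0,0,0,0, 1,0.129,0.001,0,0,0,0, 1,0.129,0.001,0,0,0,0, 1,0.129,0.001,0,0,0,0]' 50
python3 - <<'E'
from h import *
im,d,o=save('wrist','w2'); print(o['tool_pos'],o['contact_force'],o['t'])
org=np.array([.5544,-.3332,.1316]); R=tilt(-1.5,35,-1)
tp=org-R[:,0]*.008; print(tp,delta(tp,R,o))
E
```

```text
t: 2.0
tool_pos: [0.5483, -0.335, 0.1395]
tool_rot: [-2.776, 0.04, 1.445]
contact_force: [-0.7, -1.4, 0.0]
opening: 0.0852
[ 0.54828962 -0.33498323  0.13947999] [-0.65456483 -1.38872583  0.00824661] 2.0
[ 0.54981296 -0.33307988  0.13815322] (array([ 0.0019, -0.0019, -0.0004]), array([-0.04, -0.02, -0.14]))
```

View pics/w2.png

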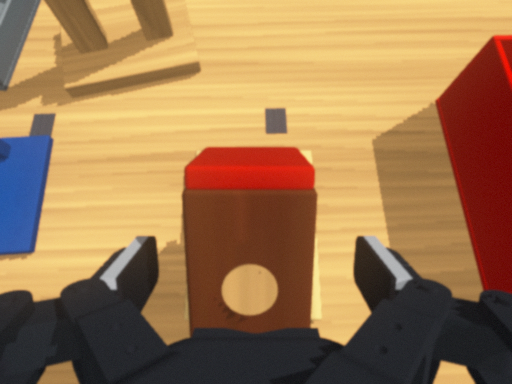

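The head (u 183–317) sits between the fingers, about 2 mm off centre. I'll correct this and close.

```bash
python3 -m handwheel '[1,0.002,-0.002,0,0,0,0, 1,0.002,-0.002,0,0,0,0, 0.2,0.002,-0.002,0,0,0,0, 0.2,0.002,-0.002,0,0,0,0, 0.2,0.002,-0.002,0,0,0,0, 0.2,0.002,-0.002,0,0,0,0, 0.2,0.002,-0.002,0,0,0,0, 0.2,0.002,-0.002,0,0,0,0, 0.2,0.002,-0.002,0,0,0,0, 0.2,0.002,-0.002,0,0,0,0]' 60
python3 - <<'E'
from h import *
o=ctrl.get_obs(); print(o['tool_pos'],o['contact_force'],o['wrist_torque'],o['t'],o['opening'])
E
```

```text
t: 2.88
tool_pos: [0.55, -0.3321, 0.1375]
tool_rot: [-2.777, 0.038, 1.445]
contact_force: [-4.5, -0.6, 5.1]
opening: 0.0455
[ 0.54998469 -0.33213423  0.13752231] [-4.54964871 -0.55342535  5.06524057] [-0.02094033  0.56366435  0.04122779] 2.8833 0.04550611883022389
```

Gripped at 45.5 mm opening. Next I'll draw it out along the handle axis.

```bash
python3 -m handwheel '[0.2,-0.01,0,0,0,0,0, 0.2,-0.02,0,0,0,0,0, 0.2,-0.035,0,0,0,0,0, 0.2,-0.05,0,0,0,0,0, 0.2,-0.065,0,0,0,0,0, 0.2,-0.08,0,0,0,0,0, 0.2,-0.095,0,0,0,0,0, 0.2,-0.11,0,0,0,0,0, 0.2,-0.125,0,0,0,0,0, 0.2,-0.13,0,0,0,0,0, 0.2,-0.13,0,0,0,0,0]' 60
python3 - <<'E'
from h import *
o=ctrl.get_obs(); print(o['contact_force'],o['wrist_torque'])
save('scene','s3'); im,d,o=save('wrist','w3'); print(o['tool_pos'],o['contact_force'],o['wrist_torque'],o['t'],o['opening'])
ring=np.array([.6075,-.0945,.124])
R=tilt(-1.5,0,-1); print(delta(ring+[0,0,.15],R,o))
E
```

```text
t: 3.8
tool_pos: [0.4749, -0.3297, 0.2434]
tool_rot: [-2.776, 0.038, 1.446]
contact_force: [-0.3, -0.8, -3.2]
opening: 0.0452
[-0.34378655 -0.81757339 -3.22874185] [-0.04814147  0.6257318  -0.04607695]
[ 0.47500315 -0.32940682  0.24244729] [-0.85338485 -0.13627012 -3.95854059] [0.00080162 0.59840565 0.02349298] 3.85 0.04497980723780531
(array([ 0.0464, -0.2384, -0.1214]), array([ -0.04, -34.92,  -0.  ]))
```

View pics/s3.png

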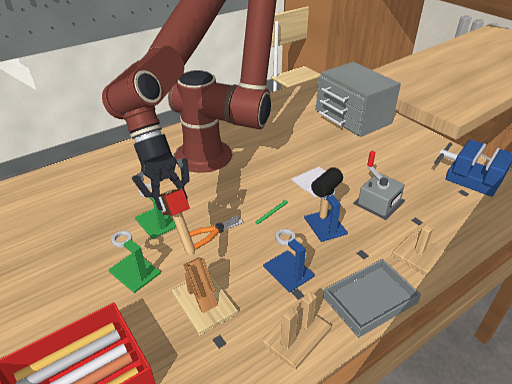

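View pics/w3.png

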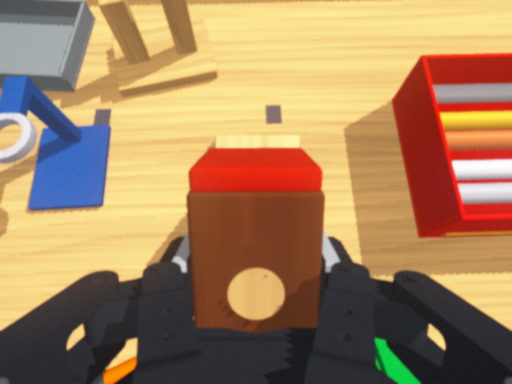

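```bash
python3 - <<'E'
from h import *
from scipy.optimize import least_squares
for n in ['scene','side']:
    im,d,_,_=load(n+'0' if n=='side' else 's3'); P=cloud(n,d); hsv=cv2.cvtColor(im,cv2.COLOR_BGR2HSV);S=hsv[...,1].astype(int)
    m=(abs(P[...,2]-.122)<.008)&(S<70)&(np.hypot(P[...,0]-.608,P[...,1]+.094)<.032)
    q=P[m]; v,u=np.nonzero(m)
    print(n,m.sum(),u.min(),u.max(),v.min(),v.max(),np.median(q[:,2]))
    # cast rays of mask onto z=.124, circle fit using top surface only
    f,p=K(n); R,t=np.array(p['R']),np.array(p['t']); C=-R.T@t
    r=np.stack([(u-p['cx'])/f,(v-p['cy'])/f,np.ones(len(u))],1)@R
    X=C+r*((.124-C[2])/r[:,2])[:,None]
    for Q,nm in ((q,'depth'),(X,'ray')):
        s=least_squares(lambda c:np.hypot(Q[:,0]-c[0],Q[:,1]-c[1])-.0215,[.608,-.094],loss='soft_l1',f_scale=.002); print(nm,s.x,np.abs(s.fun).mean())
    # inner hole fit: non-ring pixels enclosed
    cs,h=cv2.findContours(m.astype(np.uint8),cv2.RETR_CCOMP,cv2.CHAIN_APPROX_NONE)
    for c,hh in zip(cs,h[0]):
        if hh[3]>=0 and len(c)>12:
            c=c[:,0].astype(float); rr=np.stack([(c[:,0]-p['cx'])/f,(c[:,1]-p['cy'])/f,np.ones(len(c))],1)@R; X=C+rr*((.124-C[2])/rr[:,2])[:,None]; print('hole',(X.min(0)+X.max(0))/2,X.mean(0),np.ptp(X,0))
# world pose of post
im,d,_,_=load('s3');P=cloud('scene',d)
o=ctrl.get_obs(); R=tilt(-1.5,0,-1); print(delta([.6075,-.0945,.29],R,o),o['tool_pos'])
E
```

```text
scene 175 276 295 229 244 0.12319639967830952
depth [ 0.60930071 -0.09433958] 0.0023189713394060284
ray [ 0.61026397 -0.09529205] 0.0036440975096493516
hole [ 0.61106145 -0.09566851  0.124     ] [ 0.61156219 -0.09546738  0.124     ] [3.07960603e-02 3.27365018e-02 2.22044605e-16]
side 202 201 220 136 151 0.12528286550931417
depth [ 0.60399882 -0.09159746] 0.002431425029224633
ray [ 0.60411905 -0.09130698] 0.00442849363335481
hole [ 0.60418399 -0.0913085   0.124     ] [ 0.60378208 -0.09101228  0.124     ] [2.88996869e-02 3.05209980e-02 2.22044605e-16]
(array([ 0.0328, -0.2381, -0.1309]), array([ -0.04, -34.89,   0.05])) [ 0.47503185 -0.32914604  0.24177248]
```

```bash
python3 -m handwheel '[0.2,-0.03,0,-0.02,0,0,0, 0.2,-0.03,-0.03,-0.03,0,-7,0, 0.2,-0.03,-0.06,-0.05,0,-14,0, 0.2,-0.02,-0.1,-0.07,0,-21,0, 0.2,0,-0.13,-0.09,0,-28,0, 0.2,0.02,-0.16,-0.11,0,-34.9,0, 0.2,0.033,-0.19,-0.131,0,-34.9,0, 0.2,0.033,-0.22,-0.131,0,-34.9,0, 0.2,0.033,-0.238,-0.131,0,-34.9,0, 0.2,0.033,-0.238,-0.131,0,-34.9,0, 0.2,0.033,-0.238,-0.131,0,-34.9,0, 0.2,0.033,-0.238,-0.131,0,-34.9,0]' 60
python3 - <<'E'
from h import *
save('side','d4');save('wrist','w4');im,d,o=save('scene','s4'); print(o['tool_pos'],Rn.from_rotvec(o['tool_rot']).as_matrix().round(3),o['contact_force'],o['t'],o['opening'])
a=cv2.resize(im[170:300,230:350],None,fx=3.3,fy=3.3,interpolation=cv2.INTER_CUBIC); b=cv2.resize(load('d4')[0][60:190,150:270],None,fx=3.3,fy=3.3,interpolation=cv2.INTER_CUBIC); cv2.imwrite('pics/c4.png',np.hstack([a,b]))
E
```

```text
t: 4.9
tool_pos: [0.6079, -0.0951, 0.29]
tool_rot: [-2.208, 0.029, 2.208]
contact_force: [-0.3, -0.2, -5.1]
opening: 0.0456
[ 0.60775795 -0.09601291  0.29074429] [[ 0.001 -0.028 -1.   ]
 [-0.001 -1.     0.028]
 [-1.     0.    -0.001]] [ 0.28477416 -0.48775391 -2.83451625] 5.0 0.04516534763234283
```

View pics/c4.png

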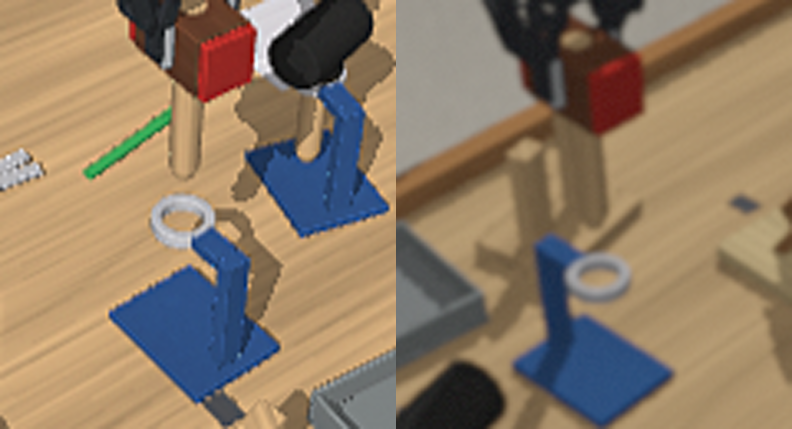

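View pics/w4.png

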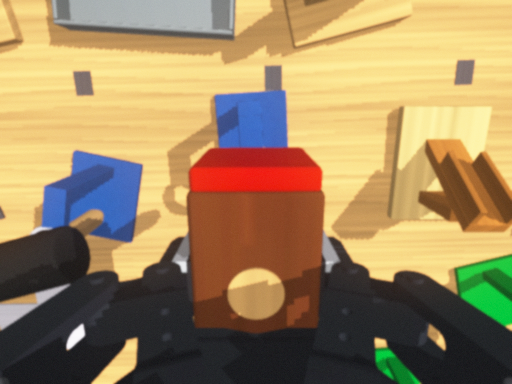

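```bash
cat > fit.py <<'E'
from h import *
from scipy.optimize import least_squares
def go(sn,dn,zlo,zhi,guess,ring=(.607,-.094)):
  for n,fn in (('scene',sn),('side',dn)):
    im,d,_,_=load(fn); P=cloud(n,d); hsv=cv2.cvtColor(im,cv2.COLOR_BGR2HSV);S=hsv[...,1].astype(int)
    f,p=K(n); R=np.array(p['R']); ex=R[0,:2]/np.linalg.norm(R[0,:2]); ez=R[2,:2]/np.linalg.norm(R[2,:2])
    def fit(q,r0,c0):
        return least_squares(lambda c:np.hypot(q[:,0]-c[0],q[:,1]-c[1])-r0,c0,loss='soft_l1',f_scale=.002).x
    m=(abs(P[...,2]-.122)<.008)&(S<70)&(np.hypot(P[...,0]-ring[0],P[...,1]-ring[1])<.034); q=P[m]; v,u=np.nonzero(m)
    rc=fit(q,.0215,ring); mid=(P[m][:,:2]@ex); lr=(np.percentile(mid,1)+np.percentile(mid,99))/2
    h=(P[...,2]>zlo)&(P[...,2]<zhi)&(np.hypot(P[...,0]-guess[0],P[...,1]-guess[1])<.02)
    out=[]
    q=P[h]; hc=fit(q,.012,guess); lat=q[:,:2]@ex
    for z in np.linspace(zlo,zhi,5)[:-1]:
        k=(q[:,2]>=z)&(q[:,2]<z+(zhi-zlo)/4); out.append(((np.percentile(lat[k],2)+np.percentile(lat[k],98))/2*1000).round(1))
    print(n,'ring',rc.round(4),m.sum(),'handle',hc.round(4),h.sum(),'diff h-r',(hc-rc).round(4),'lat',((hc-rc)@ex).round(4),'long',((hc-rc)@ez).round(4),'midlat ring',(lr*1000).round(1),'handle by z',out)
E
python3 - <<'E'
from fit import *
go('s4','d4',.19,.265,(.608,-.096))
E
```

```text
scene ring [ 0.6093 -0.0941] 176 handle [ 0.6079 -0.0949] 212 diff h-r [-0.0014 -0.0008] lat -0.0015 long 0.0007 midlat ring 278.1 handle by z [np.float64(275.9), np.float64(275.3), np.float64(276.6), np.float64(274.6)]
side ring [ 0.6037 -0.0912] 206 handle [ 0.6077 -0.0961] 237 diff h-r [ 0.004  -0.0049] lat 0.0005 long 0.0063 midlat ring -369.1 handle by z [np.float64(-367.2), np.float64(-367.3), np.float64(-367.4), np.float64(-367.7)]
```

```bash
python3 - <<'E'
from h import *
o=ctrl.get_obs(); print(o['tool_pos'],o['contact_force'],delta([.6068,-.0925,.22],tilt(-1.5,0,-1),o))
E
```

```text
[ 0.60777223 -0.09611994  0.29103163] [-0.31733189  0.08712005 -3.5470101 ] (array([ 0.071 , -0.0036,  0.0012]), array([-0.12, -0.07, -0.03]))
```

```bash
python3 -m handwheel '[0.2,0.01,-0.0035,0.001,0,0,0, 0.2,0.025,-0.0035,0.001,0,0,0, 0.2,0.04,-0.0035,0.001,0,0,0, 0.2,0.05,-0.0035,0.001,0,0,0, 0.2,0.06,-0.0035,0.001,0,0,0, 0.2,0.065,-0.0035,0.001,0,0,0, 0.2,0.07,-0.0035,0.001,0,0,0, 0.2,0.07,-0.0035,0.001,0,0,0, 0.2,0.07,-0.0035,0.001,0,0,0]' 60
python3 - <<'E'
from fit import *
save('side','d5');im,d,o=save('scene','s5'); print(o['tool_pos'],o['contact_force'],o['wrist_torque'],o['t'],o['opening'])
go('s5','d5',.138,.205,(.607,-.0925))
a=cv2.resize(im[170:300,230:350],None,fx=3.3,fy=3.3,interpolation=cv2.INTER_CUBIC); b=cv2.resize(load('d5')[0][60:190,150:270],None,fx=3.3,fy=3.3,interpolation=cv2.INTER_CUBIC); cv2.imwrite('pics/c5.png',np.hstack([a,b]))
E
```

```text
t: 5.8
tool_pos: [0.6073, -0.0917, 0.2215]
tool_rot: [-2.21, 0.03, 2.207]
contact_force: [0.0, 0.6, -4.0]
opening: 0.0452
[ 0.60759994 -0.09179951  0.2221659 ] [-0.13077883 -0.46741314 -3.38644932] [-0.03271998 -0.05613903 -0.01940197] 5.85 0.04544107811990498
scene ring [ 0.6093 -0.0943] 134 handle [ 0.6078 -0.0909] 144 diff h-r [-0.0015  0.0034] lat 0.0019 long 0.0032 midlat ring 278.4 handle by z [np.float64(279.3), np.float64(278.9), np.float64(278.0), np.float64(273.4)]
side ring [ 0.6044 -0.0916] 163 handle [ 0.607  -0.0925] 162 diff h-r [ 0.0027 -0.0009] lat -0.0013 long 0.0025 midlat ring -369.3 handle by z [np.float64(-369.5), np.float64(-369.7), np.float64(-369.6), np.float64(-372.0)]
```

View pics/c5.png

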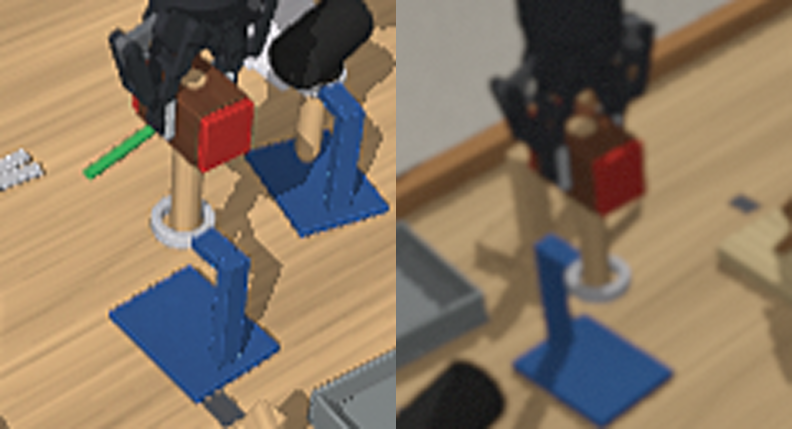

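The tip is inside the ring and close to centred in both views. I'll lower further.

```bash
python3 -m handwheel '[0.2,0.01,0,0,0,0,0, 0.2,0.02,0,0,0,0,0, 0.2,0.03,0,0,0,0,0, 0.2,0.04,0,0,0,0,0, 0.2,0.05,0,0,0,0,0, 0.2,0.06,0,0,0,0,0, 0.2,0.07,0,0,0,0,0, 0.2,0.075,0,0,0,0,0, 0.2,0.075,0,0,0,0,0]' 60
python3 - <<'E'
from fit import *
save('side','d6');im,d,o=save('scene','s6'); print(o['tool_pos'],o['contact_force'],o['wrist_torque'],o['t'],o['opening'])
a=cv2.resize(im[170:300,230:350],None,fx=3.3,fy=3.3,interpolation=cv2.INTER_CUBIC); b=cv2.resize(load('d6')[0][60:190,150:270],None,fx=3.3,fy=3.3,interpolation=cv2.INTER_CUBIC); cv2.imwrite('pics/c6.png',np.hstack([a,b]))
E
```

```text
t: 6.65
tool_pos: [0.6061, -0.0914, 0.144]
tool_rot: [-2.206, 0.029, 2.21]
contact_force: [-0.6, 0.2, -4.2]
opening: 0.0456
[ 0.60677513 -0.0916165   0.14532902] [ 0.07298749 -0.2264292  -3.59384419] [-0.00608568  0.02788877  0.0097169 ] 6.7 0.04531795312299934
```

View pics/c6.png

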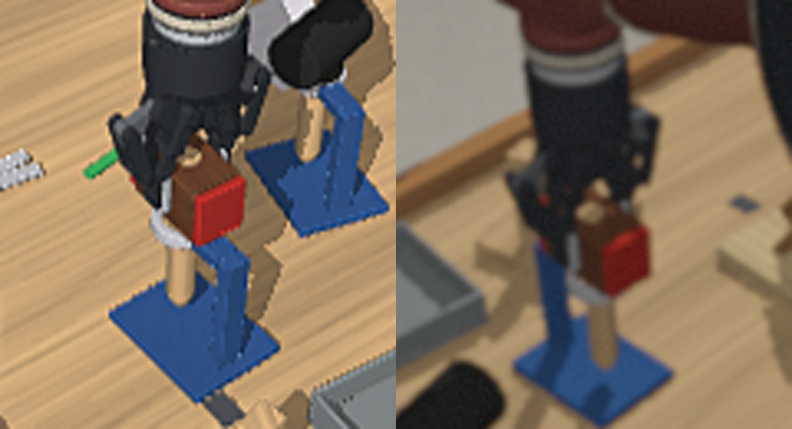

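```bash
python3 -m handwheel '[0.2,0.004,0,0,0,0,0, 0.2,0.008,0,0,0,0,0, 0.2,0.01,0,0,0,0,0, 0.2,0.01,0,0,0,0,0, 0.2,0.01,0,0,0,0,0]' 60; python3 -m handwheel '[0.2,0.001,0,0,0,0,0, 0.2,0.002,0,0,0,0,0, 0.2,0.002,0,0,0,0,0, 0.2,0.002,0,0,0,0,0]' 60
```

```text
t: 7.17
tool_pos: [0.6072, -0.0917, 0.1362]
tool_rot: [-2.21, 0.03, 2.207]
contact_force: [-0.2, -0.1, -3.9]
opening: 0.0454
t: 7.5
tool_pos: [0.6073, -0.0918, 0.1344]
tool_rot: [-2.21, 0.03, 2.207]
contact_force: [0.3, -0.3, -3.5]
opening: 0.0452
```

```bash
python3 -m handwheel '[0.2,0.001,0,0,0,0,0, 0.2,0.002,0,0,0,0,0, 0.2,0.002,0,0,0,0,0, 0.2,0.002,0,0,0,0,0]' 60; python3 -m handwheel '[0.2,0.001,0,0,0,0,0, 0.2,0.002,0,0,0,0,0, 0.2,0.002,0,0,0,0,0, 0.2,0.002,0,0,0,0,0]' 60
```

```text
t: 7.83
tool_pos: [0.6075, -0.0918, 0.1331]
tool_rot: [-2.211, 0.03, 2.206]
contact_force: [-1.9, 0.6, 0.1]
opening: 0.0455
t: 8.17
tool_pos: [0.6076, -0.0918, 0.133]
tool_rot: [-2.21, 0.03, 2.206]
contact_force: [-6.1, 0.2, 8.8]
opening: 0.0454
```

Contact: the head is on the ring. Releasing.

```bash
python3 -m handwheel '[0.2,-0.001,0,0,0,0,0, 0.2,-0.0015,0,0,0,0,0, 0.9,-0.0015,0,0,0,0,0, 0.9,-0.0015,0,0,0,0,0, 0.9,-0.0015,0,0,0,0,0, 0.9,-0.0015,0,0,0,0,0, 0.9,-0.0015,0,0,0,0,0, 0.9,-0.0015,0,0,0,0,0]' 60
python3 -m handwheel '[0.9,-0.01,0,0,0,0,0, 0.9,-0.025,0,0,0,0,0, 0.9,-0.05,0,0,0,0,0, 0.9,-0.08,0,0,0,0,0, 0.9,-0.11,0,0,0,0,0, 0.9,-0.14,0,0,0,0,0, 0.9,-0.16,0,0,0,0,0, 0.9,-0.16,0,0,0,0,0, 0.9,-0.16,0,0,0,0,0]'
python3 - <<'E'
from fit import *
save('side','d7');im,d,o=save('scene','s7');save('wrist','w7'); print(o['tool_pos'],o['contact_force'],o['t'],o['opening'])
a=cv2.resize(im[170:300,230:350],None,fx=3.3,fy=3.3,interpolation=cv2.INTER_CUBIC); b=cv2.resize(load('d7')[0][60:190,150:270],None,fx=3.3,fy=3.3,interpolation=cv2.INTER_CUBIC); cv2.imwrite('pics/c7.png',np.hstack([a,b]))
E
```

```text
t: 8.83
tool_pos: [0.6073, -0.0917, 0.1317]
tool_rot: [-2.21, 0.03, 2.207]
contact_force: [-0.3, 0.8, -0.7]
opening: 0.0769
t: 9.58
tool_pos: [0.6078, -0.0918, 0.2944]
tool_rot: [-2.215, 0.031, 2.203]
contact_force: [-0.3, -0.4, -0.9]
opening: 0.0767
[ 0.60697638 -0.09161572  0.29198855] [ 0.41829126  0.38242845 -0.06022379] 9.6333 0.07690233111998405
```

View pics/c7.png

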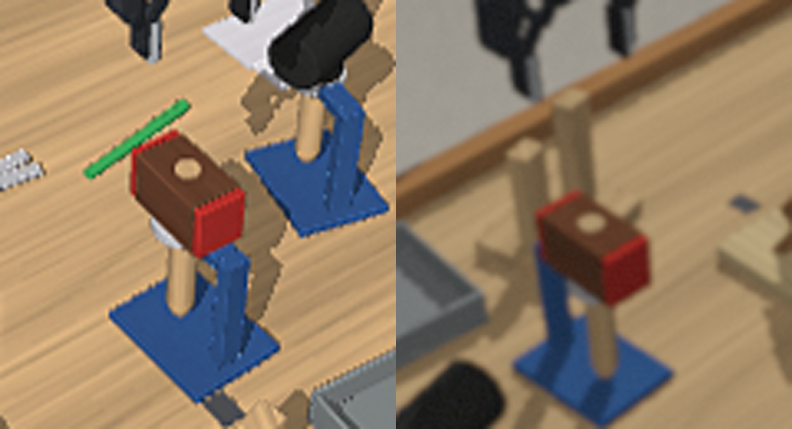

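View pics/w7.png

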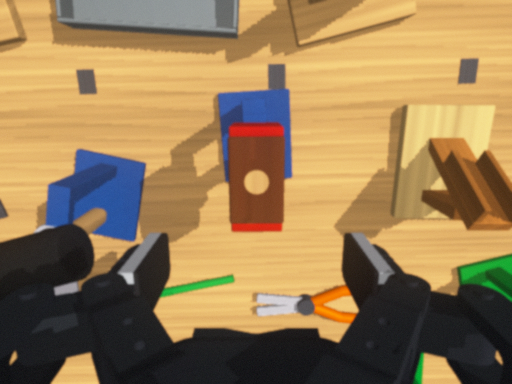

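Mallet hangs in the ring, dot at (257,182), head level by eye. Now I'll check the head's height and tilt from depth and measure the lever.

```bash
python3 - <<'E'
from fit import *
from scipy.optimize import least_squares
for n,fn in (('scene','s7'),('side','d7'),('wrist','w7')):
    im,d,pos,rot=load(fn); P=cloud(n,d,pos,rot)
    m=(abs(P[...,2]-.174)<.006)&(abs(P[...,0]-.607)<.04)&(abs(P[...,1]+.092)<.02)
    m=cv2.erode(m.astype(np.uint8),np.ones((3,3)))>0
    q=P[m]; A=np.c_[q[:,:2]-q[:,:2].mean(0),np.ones(len(q))]; s=np.linalg.lstsq(A,q[:,2],rcond=None)[0]; print(n,m.sum(),'slope',s[:2].round(3),'z',s[2].round(4))
# lever
def box(d,u0,u1,v0,v1):
    m=np.zeros(d.shape,bool); m[v0:v1,u0:u1]=True; return m
for n,fn,b in (('scene','s7',(350,410,140,220)),('side','d7',(45,130,230,305))):
    im,d,_,_=load(fn); P=cloud(n,d); hsv=cv2.cvtColor(im,cv2.COLOR_BGR2HSV);H,S,V=[hsv[...,i].astype(int) for i in range(3)]
    B=box(d,*b)
    r=B&((H<8)|(H>172))&(S>140)&(P[...,2]>.08)&(P[...,2]<.16); q=P[r]
    f=lambda q,r0,c0:least_squares(lambda c:np.hypot(q[:,0]-c[0],q[:,1]-c[1])-r0,c0,loss='soft_l1',f_scale=.002).x
    print(n,'knob',r.sum(),np.median(q,0).round(4),f(q,.009,np.median(q,0)[:2]),q[:,2].max())
    t=B&(abs(P[...,2]-.072)<.003); print('top',t.sum(),cv2.minAreaRect((P[t][:,:2]*1000).astype(np.float32)))
    a=B&(P[...,2]>.08)&(P[...,2]<.1)&(S<60); print('arm',a.sum(),[P[a][:,:2].min(0).round(3),P[a][:,:2].max(0).round(3)])
    hinge=B&(P[...,2]>.076)&(V<75)&(P[...,2]<.12); print('hingecap',hinge.sum(),np.median(P[hinge],0))
    red=r
E
```

```text
scene 208 slope [ 0.008 -0.007] z 0.1743
side 175 slope [-0.001  0.028] z 0.177
wrist 4227 slope [ 0.    -0.001] z 0.1749
scene knob 84 [0.4927 0.3514 0.1234] [0.48765476 0.35699899] 0.14917350905649343
top 459 ((571.4600219726562, 330.85992431640625), (100.2490234375, 112.8934555053711), 13.493581771850586)
arm 149 [array([0.485, 0.288]), array([0.59 , 0.362])]
hingecap 23 [0.57192778 0.32262986 0.08707651]
side knob 161 [0.48   0.3572 0.1301] [0.48742385 0.35473135] 0.14942256740740986
top 904 ((568.3419799804688, 332.285400390625), (102.60711669921875, 108.9574203491211), 12.644822120666504)
arm 269 [array([0.48, 0.29]), array([0.584, 0.363])]
hingecap 40 [0.55757142 0.3264971  0.09435836]
```

```bash
python3 - <<'E'
from h import *
o=ctrl.get_obs(); print(o['q'],o['tool_pos'])
def Rt(ang):
    a=np.radians(ang); y=np.array([np.cos(a),np.sin(a),0]); x=np.array([0,0,-1.]); return np.stack([x,y,np.cross(x,y)],1)
print(delta([.488,.355,.25],Rt(254.4),o))
E
```

```text
[-2.70854783e-01 -2.11929323e-03  1.57202416e+00 -3.36756203e-04
  1.57342663e+00  1.32673479e+00] [ 0.60623497 -0.09142867  0.28974322]
(array([ 0.04  , -0.4431,  0.1301]), array([ 1.406e+01,  1.000e-01, -1.000e-02]))
```

```bash
python3 -m handwheel '[0.5,0,-0.04,0.012,7,0,0, 0.5,0,-0.08,0.024,14,0,0, 0.5,0,-0.12,0.036,14,0,0, 0.5,0,-0.16,0.048,14,0,0, 0.5,0,-0.2,0.06,14,0,0, 0.5,0,-0.24,0.071,14,0,0, 0.5,0,-0.28,0.083,14,0,0, 0.5,0,-0.32,0.095,14,0,0, 0.5,0,-0.36,0.107,14,0,0, 0.5,0.01,-0.4,0.118,14,0,0, 0.5,0.03,-0.443,0.13,14,0,0, 0.5,0.04,-0.443,0.13,14,0,0]'
python3 -m handwheel '[0.5,0,0,0,0,0,0, 0.5,0,0,0,0,0,0, 0.5,0,0,0,0,0,0]'
python3 - <<'E'
from h import *
im,d,o=save('wrist','w8'); save('scene','s8'); print(o['tool_pos'],o['q'].round(3),o['t'],o['opening'])
P=cloud('wrist',d,o['tool_pos'],o['tool_rot'])
hsv=cv2.cvtColor(im,cv2.COLOR_BGR2HSV);H,S,V=[hsv[...,i].astype(int) for i in range(3)]
r=((H<8)|(H>172))&(S>140)&(P[...,2]>.139)&(P[...,2]<.155); print(r.sum(),P[r].mean(0),np.ptp(P[r],0),np.argwhere(r).mean(0))
def Rt(ang):
    a=np.radians(ang); y=np.array([np.cos(a),np.sin(a),0]); x=np.array([0,0,-1.]); return np.stack([x,y,np.cross(x,y)],1)
c=P[r].mean(0); print(delta([c[0],c[1],.102],Rt(254.4),o))
E
```

```text
t: 10.73
tool_pos: [0.4863, 0.3588, 0.2487]
tool_rot: [-2.078, 0.279, 2.081]
contact_force: [0.6, -0.3, -0.0]
opening: 0.0428
t: 10.98
tool_pos: [0.4894, 0.3534, 0.2511]
tool_rot: [-2.078, 0.286, 2.075]
contact_force: [-0.8, 0.9, 1.3]
opening: 0.0425
[0.48940027 0.35341874 0.25106515] [ 5.030e-01 -8.000e-03  1.642e+00 -2.000e-03  1.508e+00  2.346e+00] 10.9833 0.04254981498971097
357 [0.48848908 0.35428342 0.14522505] [0.01636038 0.01646925 0.00862618] [187.82072829 253.43137255]
(array([ 0.1491, -0.0008,  0.0013]), array([-0.  , -0.07, -0.08]))
```

View pics/w8.png

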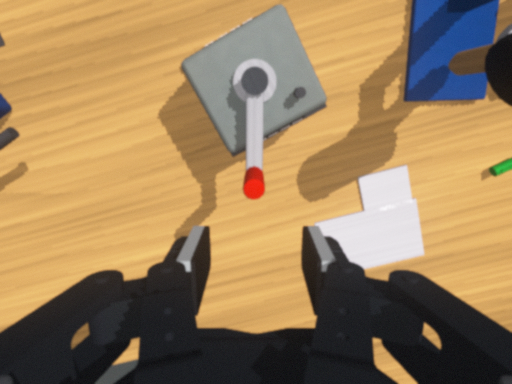

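Wrist view: knob top at (253,188), lever straight down the picture and midway between the fingers. I'll lower over the knob and narrow the fingers.

```bash
python3 -m handwheel '[0.5,0.03,-0.001,0.001,0,0,0, 0.5,0.06,-0.001,0.001,0,0,0, 0.5,0.09,-0.001,0.001,0,0,0, 0.5,0.11,-0.001,0.001,0,0,0, 0.5,0.13,-0.001,0.001,0,0,0, 0.5,0.142,-0.001,0.001,0,0,0, 0.5,0.149,-0.001,0.001,0,0,0, 0.5,0.149,-0.001,0.001,0,0,0, 0.27,0.149,-0.001,0.001,0,0,0, 0.27,0.149,-0.001,0.001,0,0,0, 0.27,0.149,-0.001,0.001,0,0,0, 0.27,0.149,-0.001,0.001,0,0,0]' 20
python3 - <<'E'
from h import *
im,d,o=save('wrist','w9'); im2,_,_=save('scene','s9'); print(o['tool_pos'],o['contact_force'],o['t'],o['opening'])
b=cv2.resize(im2[110:240,320:440],None,fx=3,fy=3); cv2.imwrite('pics/c9.png',np.hstack([cv2.resize(im,(520,390)),b[:390,:280]]))
E
```

```text
t: 12.08
tool_pos: [0.4893, 0.3562, 0.1039]
tool_rot: [-2.08, 0.282, 2.073]
contact_force: [-0.3, -0.2, -0.4]
opening: 0.0231
[0.48928854 0.35620879 0.10386358] [-0.27161056 -0.19051741 -0.39772802] 12.0833 0.02307182494083556
```

View pics/c9.png

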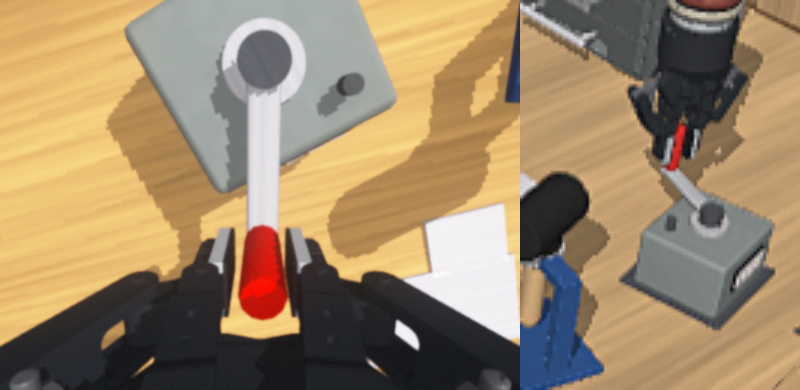

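The knob is between the pads with a small gap on each side. Now I'll swing it along the arc.

```bash
python3 -m handwheel '[0.27,0,0.0085,-0.0004,-5.7,0,0, 0.27,0,0.0169,-0.0017,-11.5,0,0, 0.27,0,0.0251,-0.0038,-17.2,0,0, 0.27,0,0.0331,-0.0067,-22.9,0,0, 0.27,0,0.0408,-0.0104,-28.6,0,0, 0.27,0,0.048,-0.0148,-34.4,0,0, 0.27,0,0.0548,-0.02,-40.1,0,0, 0.27,0,0.061,-0.0258,-45.8,0,0, 0.27,0,0.0666,-0.0322,-51.6,0,0, 0.27,0,0.0706,-0.0376,-56.1,0,0, 0.27,0,0.0706,-0.0376,-56.1,0,0, 0.27,0,0.0706,-0.0376,-56.1,0,0]'
python3 - <<'E'
from h import *
o=ctrl.get_obs(); print(o['tool_pos'],o['contact_force'],o['opening'],o['q'].round(2)); im,d,o=save('wrist','w10')
E
```

```text
t: 13.18
tool_pos: [0.5054, 0.2782, 0.1028]
tool_rot: [1.812, 0.667, -1.811]
contact_force: [-3.3, 2.0, 2.4]
opening: 0.0227
[0.50542909 0.27817735 0.10282027] [-3.32477023  1.97959752  2.41311725] 0.022669243730434406 [0.37 0.05 1.84 0.   1.25 1.24]
```

View pics/w10.png

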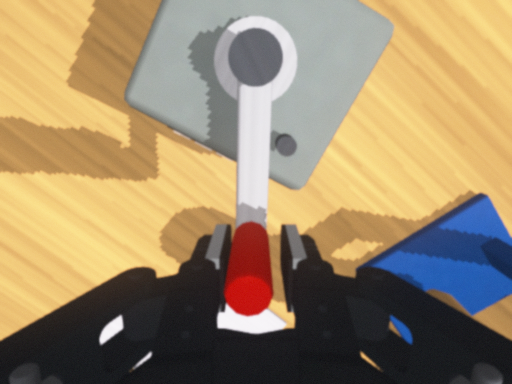

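The lever (right edge u≈271) is just short of the stop pin (u≈275), so I'll push a bit further.

```bash
python3 -m handwheel '[0.27,0,0.003,0,-2,0,0, 0.27,0,0.005,0,-3,0,0, 0.27,0,0.005,0,-3,0,0, 0.27,0,0.005,0,-3,0,0]'; python3 -m handwheel '[0.27,0,0.002,0,-1,0,0, 0.27,0,0.004,0,-2,0,0, 0.27,0,0.004,0,-2,0,0, 0.27,0,0.004,0,-2,0,0]'
python3 - <<'E'
from h import *
im,d,o=save('wrist','w11'); print(o['contact_force'],o['tool_pos'])
P=cloud('wrist',d,o['tool_pos'],o['tool_rot'])
hsv=cv2.cvtColor(im,cv2.COLOR_BGR2HSV);H,S,V=[hsv[...,i].astype(int) for i in range(3)]
r=((H<8)|(H>172))&(S>140)&(P[...,2]>.139)&(P[...,2]<.155); c=P[r].mean(0); print(c,'angle',np.arctan2(c[1]-.3315,c[0]-.570)%(2*np.pi)-np.arctan2(.3543-.3315,.4885-.570))
E
```

```text
t: 13.57
tool_pos: [0.5082, 0.2753, 0.1027]
tool_rot: [1.778, 0.711, -1.777]
contact_force: [-5.2, 4.9, 4.0]
opening: 0.0233
t: 13.9
tool_pos: [0.5091, 0.2747, 0.1027]
tool_rot: [1.755, 0.744, -1.758]
contact_force: [-11.2, 11.9, 5.9]
opening: 0.023
[-11.20745288  11.93791372   5.90768192] [0.50906216 0.27473188 0.10265935]
[0.50747838 0.27568978 0.14478418] angle 1.001523191646701
```

View pics/w11.png

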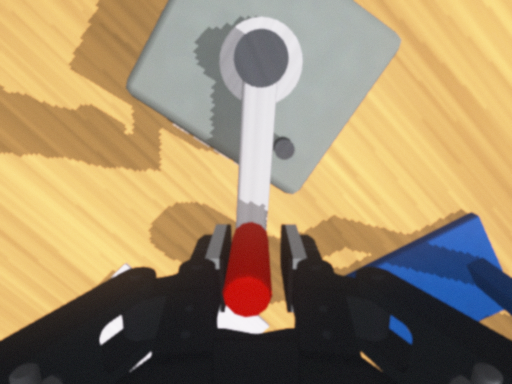

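Force rose to 16 N and the measured angle is 1.00 rad, so the lever is at its stop. I'll go back along the arc so the spring returns it, then lift off.

```bash
python3 -m handwheel '[0.27,0,-0.0085,-0.0004,5.7,0,0, 0.27,0,-0.0169,-0.0017,11.5,0,0, 0.27,0,-0.0251,-0.0038,17.2,0,0, 0.27,0,-0.0331,-0.0067,22.9,0,0, 0.27,0,-0.0408,-0.0104,28.6,0,0, 0.27,0,-0.048,-0.0148,34.4,0,0, 0.27,0,-0.0548,-0.02,40.1,0,0, 0.27,0,-0.061,-0.0258,45.8,0,0, 0.27,0,-0.0666,-0.0322,51.6,0,0, 0.27,0,-0.0715,-0.038,57,0,0, 0.27,0,-0.076,-0.044,61,0,0, 0.27,0,-0.076,-0.044,61,0,0]'
python3 -m handwheel '[0.27,0,0,0,0,0,0, 0.45,0,0,0,0,0,0, 0.45,0,0,0,0,0,0, 0.45,0,0,0,0,0,0, 0.45,0,0,0,0,0,0]'
python3 - <<'E'
from h import *
im,d,o=save('wrist','w12'); print(o['contact_force'],o['tool_pos'],o['opening'])
E
```

```text
t: 14.95
tool_pos: [0.4888, 0.3565, 0.1023]
tool_rot: [-2.08, 0.283, 2.074]
contact_force: [-0.1, -0.9, 0.5]
opening: 0.0233
t: 15.37
tool_pos: [0.4884, 0.3553, 0.1024]
tool_rot: [-2.079, 0.282, 2.076]
contact_force: [0.3, -0.1, 0.0]
opening: 0.0387
[ 0.26413525 -0.09067295  0.04139191] [0.4884383  0.35527072 0.10238033] 0.038748192278166796
```

View pics/w12.png

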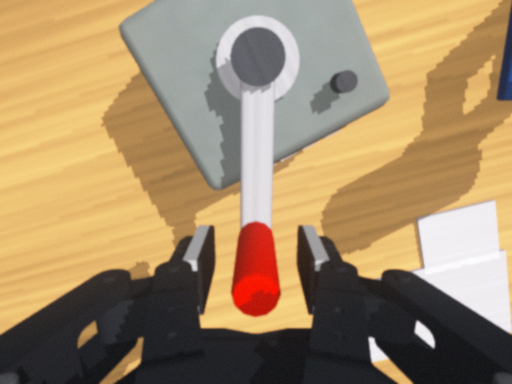

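The knob at (256,270) is free between the open fingers, with the lever back at rest. Lifting clear.

```bash
python3 -m handwheel '[0.45,-0.02,0,0,0,0,0, 0.45,-0.05,0,0,0,0,0, 0.45,-0.08,0,0,0,0,0, 0.45,-0.11,0,0,0,0,0, 0.45,-0.14,0,0,0,0,0, 0.45,-0.17,0,0,0,0,0, 0.45,-0.17,0,0,0,0,0, 0.45,-0.17,0,0,0,0,0, 0.45,-0.17,0,0,0,0,0, 0.45,-0.17,0,0,0,0,0]'
python3 - <<'E'
from h import *
im,d,o=save('wrist','w13'); s,_,_=save('scene','s13'); print(o['contact_force'],o['tool_pos'],o['t'])
P=cloud('wrist',d,o['tool_pos'],o['tool_rot'])
hsv=cv2.cvtColor(im,cv2.COLOR_BGR2HSV);H,S,V=[hsv[...,i].astype(int) for i in range(3)]
r=((H<8)|(H>172))&(S>140)&(P[...,2]>.139)&(P[...,2]<.155); print(P[r].mean(0),'was .4885 .3543')
d=load('s13')[1];P=cloud('scene',d);m=(abs(P[...,2]-.174)<.006)&(abs(P[...,0]-.607)<.04)&(abs(P[...,1]+.092)<.02);q=P[m]
print('head top',q.mean(0),np.linalg.lstsq(np.c_[q[:,:2]-q[:,:2].mean(0),np.ones(len(q))],q[:,2],rcond=None)[0])
E
```

```text
t: 16.25
tool_pos: [0.4874, 0.3552, 0.2702]
tool_rot: [-2.077, 0.284, 2.08]
contact_force: [0.7, 0.5, -0.8]
opening: 0.0381
[ 0.66245005  0.45584897 -0.82052566] [0.4873923  0.35522531 0.27017381] 16.25
[0.48845341 0.35429369 0.14529457] was .4885 .3543
head top [ 0.60847598 -0.09248125  0.17423051] [0.00566184 0.01236419 0.17423051]
```

View pics/s13.png

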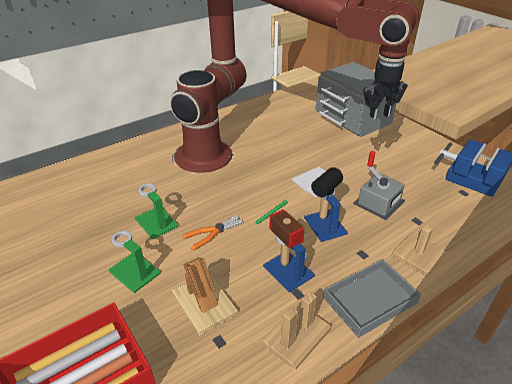

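Everything is in place: the mallet hangs level at (287,230), the lever is at rest and the arm is clear.

```bash
python3 -c "
from station import ctrl
print(ctrl.finish_job())"
```

```text
the job is handed in; nothing more can be done
None
```

The wooden mallet now hangs in the empty ring and the tally lever has been swung to its stop and released. I handed the job in at about 16 s; it reports no verdict.

- **Mallet:** I gripped the head by its flat sides, drew it out of the cradle along its handle, lowered it until the head met the ring, and let go. In the last check the head's top was at 174 mm, where it should be for a 50 mm head on a 124 mm ring, and level within about 0.015 rad. Its axis was about 1–2 mm from my estimate of the ring's centre.
- **Lever:** At the stop the measured angle was 1.00 rad and the force on the tool rose to about 16 N. Afterwards the knob was back within 0.1 mm of where it started.
- **Everything else:** The arm was clear, with forces at noise level. The rubber mallet, snips, marker and sheet looked unmoved in the last scene picture; I did not measure them.

One disagreement: the two fixed cameras placed the ring about 6 mm apart along their viewing direction. I used the average, and the handle entered without contact.

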